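# Draw the sole tray to the end of the roller track and latch it

## Robot

A 6-joint arm with a two-finger parallel gripper is mounted at the origin on the work surface. World frame = base frame: x ahead of the robot, y to its left, z up, the work surface at z = 0. Lengths are in m, angles in rad, forces in N, time in s.
With the tool pointing down it reaches from about 0.35 to 0.85 m from the base axis. Payload 8.1 kg.
Tool frame: the origin (TCP) lies between the finger pads; the fingertips stand 14 mm ahead of it and the grasp point (between the pads) lies 5 mm behind it; z points along the fingers, y is the direction in which the jaws open and shut (so a half turn about z gives the same grasp; the last joint's range is limited). The gripper opens to 93 mm and grips with 3 to 60 N. Pads are 15 mm wide; open, the fingers measure 128 mm over their backs; the gripper's body (75 mm by 188 mm) begins 65 mm behind the grasp point.
Start: joints at [1.07, 0.13, 1.488, -0, 1.523, -0.085], TCP at [0.242, 0.549, 0.233] pointing down, gripper open.
Joint ranges: [-2.96, 2.96], [-0.89, 2.26], [0.02, 2.5], [-1.34, 4.48], [0, 2.73], [-2.66, 2.66]. Speed limits (rad/s): [2.39, 2.39, 2.79, 3.14, 3.14, 3.14].

## Interface

Orientations are given as a rotation vector (axis times angle).
In Python, from plant import robot gives the robot as it stands.
- The arm moves only by the tool step_arm, never from a script. Its argument "targets" is a list of rows, each an object of numbers: "tx", "ty", "tz": the shift along the tool's x, y, z in mm; "ax", "ay", "az": the turn, a rotation vector about the tool's x, y, z in rad; "grip": the closure in counts, from 0 (fully open) to 255 (shut). In form: [{"tx": .., "ty": .., "tz": .., "ax": .., "ay": .., "az": .., "grip": ..}, ...]. A call has 1 to 20 rows; each row shifts and turns the commanded pose from where the row before left it, along the tool's axes as they then stand; what a row does not reach is not made up. A row lasts 1/10 s, in which the tool goes at most 50 mm and 8.59 degrees, less where a joint would pass 70% of its speed; a pose out of reach is approached as far as the arm can. A call with a gripper value outside its range is refused whole. The fingers move at their own pace and stop on an object; "squeeze" is the grip in N (left out, the last holds). Time passes only in rows, so rows that do not move let the fingers close. It gives the time, the measured TCP pose, the force and the opening at its end, in the units of the state.
- robot.read_state(): the state, without advancing time (a new reading comes with each control period).
- robot.read_camera(name): name is "side" or "top"; returns a dict with "frame" (384x512x3 uint8, blue, green, red), "fx", "fy", "cx", "cy" (pixels), "k1" (the pictures are not rectified: a ray, as slopes to the right and down, at radius r is drawn at 1 + k1 r^2 times it, then the intrinsics apply), "R" (3x3) and "t" (3): a world point X has camera coordinates R X + t. Camera axes: x right, y down, z forward; pixel columns grow to the right and rows downward; lengths in m; the calibration is good to about 2 mm. A picture is of the moment at which its call begins. There is no depth.
- robot.close_job(): hands the job in, once; it reports no verdict.
The state is a dict: "t": time; "q": joint angles; "dq": joint speeds; "joint_torque": joint torques, N m; "tool_pos": TCP position; "orientation": TCP orientation; "force": force on the tool from outside, world axes, zero at the start; "wrist_torque": the same for the moment, N m; "opening": finger opening in m.
Only numpy, scipy, OpenCV 4.12 (cv2) and the standard library are available. Lean on these libraries where they do the work, as an engineer would, in place of code of your own. Each camera call takes 0.05 s, during which the arm holds its last target.

## Task

The front tray of outsoles has stopped short on the roller track: hook your fingertips behind its far lip and draw it gently towards you, rolling on the track all the way and not lifted, until its near rim rests against the rubber bumpers of the end stop. Then swing the steel keeper right across behind the tray, as far as it turns, so the tray cannot roll back. Keep both soles in the tray, and leave the next tray on the track and the things on the bench alone.

Things in the scene. Friction and masses are not known exactly. Their poses are not given: they have to be found in the camera images.
- track: Roller track fixed on the bench: 2 blue side rails (282 mm apart inside, 338 outside, tops 75 mm above the bench), steel rollers between, tops at 65. Origin on the bench (z 0) under the lane's middle; x along the track away from the robot, y left, z up. Runs from x -235 to 470; end stop: upright plate across the near end, 120 high, faces of its 2 rubber bumpers at x -220 mm. Position and yaw vary.
- tray: Front tray (nearest the robot): open, grey plastic, 190 (x) by 270 (y) mm over 5 mm walls, 46 high; rim 5 thick stands 10 mm outwards all round. 0.45 kg +-30 %, with soles about 0.7. Origin under its middle, on the roller tops; axes as the track's, 6 mm play to each rail. Starts 70 to 125 mm short of home (home: origin at track x -115 mm). Rolls at 1 to 2 N, stays where left.
- far_lip (a point): Middle of the outer edge of the front tray's far rim (away from the robot): tray frame (105, 0, 43.5) mm; 108.5 mm above the bench. Below the rim the wall's outside is 10 mm nearer the robot. Behind it the track is clear for at least 105 mm, down to the rollers 65 mm above the bench.
- keeper (a joint): Turn of the keeper about its upright pivot, rad, positive clockwise from above. 0: bar points along the track, away from the end stop; below 0: swung outwards to the left (starts -0.6 to -0.1; stop -0.7); 1.571: straight across the lane behind the tray, on its stop (closed). Stays where left (0.1 N m). Closed, it clears the far rim of a tray at home by 10 mm; a tray farther back blocks it.
- keeper_pivot (a point): Pivot axis of the keeper on the left rail, at the middle height of its bar: track frame (8, 175, 106) mm. The keeper is a steel bar 16 mm wide and 16 mm high (underside 98 mm, top 114 mm above the bench), reaching 131 mm from the pivot.
- keeper_knob (a point): Middle of the keeper's upright black plastic knob, 18 mm in diameter, 120 mm from the pivot along the bar, from the bar's top (114 mm) up to 138 mm above the bench; this point is 126 mm above the bench.
- sole_a: Black rubber outsole lying flat in the front tray along its y, in the far half: 238 x 80 mm, 14 mm thick, 24 mm at the heel. Origin on its underside in mid-length.
- sole_b: The other outsole of the pair, in the near half of the front tray; same sizes and origin.
- next_tray_rim (a point): Middle of the near edge of the rim of the next tray, which waits in the queue farther along the track; same shape as the front tray, with a pair of soles in it, 0.75 kg; this point is at track x 220 mm or more, 108.5 mm above the bench. That tray is to be left alone.
- last: Blue plastic shoe last, 240 mm long, 110 mm high, standing on the bench to the right of the track. To be left alone. Origin on the bench under its middle.
- glue_pot: Metal glue pot of 92 mm diameter, 95 mm high, with a brush handle standing out of its lid to 165 mm, on the bench to the left of the track, nearer the robot than the keeper. To be left alone. Origin under its middle.
- insoles: Tied stack of insole boards, 230 x 74 mm, 25 mm high, on the bench to the right of the track. To be left alone. Origin under its middle.

How it is judged:
On the way, in this order (a step that is already met when the one before it is completed fails the run):
1. fingertips behind its far lip have drawn the tray at least 30 mm (distance of tray from where it was at the start of the episode above 0.03 m and x of the grasp point in the frame of tray above 0.09 m and contact force between the fingers and tray above 0.1 N), for 0.05 s.
2. the tray rests within 8 mm of the end stop with both soles in it, before the keeper is closed (x of tray in the frame of track between -0.125 and -0.107 m and linear speed of tray below 0.02 m/s and value of joint keeper below 0.8 rad and x of sole_a in the frame of tray between -0.08 and 0.08 m and y of sole_a in the frame of tray between -0.06 and 0.06 m and z of each of sole_a, sole_b in the frame of tray below 0.03 m and x of sole_b in the frame of tray between -0.08 and 0.08 m and y of sole_b in the frame of tray between -0.06 and 0.06 m), for 0.3 s.
At the end, for the whole second after the job is handed in: The front tray stands flat on the rollers, at rest, within 12 mm of the end stop, with both soles lying in it, and the keeper is swung across behind it to at least 1.45 rad (fully across is 1.571) (x of tray in the frame of track between -0.125 and -0.103 m and value of joint keeper above 1.45 rad and velocity of joint keeper between -0.1 and 0.1 rad/s and linear speed of tray below 0.02 m/s and height (world z) of tray below 0.072 m and angle between tray's own z axis and vertical below 0.05 rad and x of sole_a in the frame of tray between -0.08 and 0.08 m and y of sole_a in the frame of tray between -0.06 and 0.06 m and z of each of sole_a, sole_b in the frame of tray below 0.03 m and x of sole_b in the frame of tray between -0.08 and 0.08 m and y of sole_b in the frame of tray between -0.06 and 0.06 m); the robot touches nothing.
It fails at once if the tray is lifted off the rollers (15 mm) or tipped (0.25 rad) (height (world z) of tray above 0.08 m or angle between tray's own z axis and vertical above 0.25 rad).
It fails at once if the tray is shoved roughly (faster than 0.4 m/s) (linear speed of tray above 0.4 m/s).
It fails at once if the next tray is moved by more than 30 mm (distance of next_tray_rim from where it was at the start of the episode above 0.03 m).
It fails at once if the last, the glue pot or the insoles are moved by more than 25 mm (distance of any of last, glue_pot, insoles from where it was at the start of the episode above 0.025 m).
It also fails if it takes over 58 s, if anything falls off the work surface, if the arm or the gripper's body presses on something with over 40 N, if the wrist force passes 120 N, or if a joint passes its speed limit or range.

## Working session

There is one attempt and no reset: what is moved stays moved. The work goes in short steps, Python scripts to look and compute and a tool call to move; the robot and the scene stay as the last step left them, time stands still between calls to the robot, and variables do not carry over. Pictures are saved under pics/ and viewed, and the job is handed in when it is done.

Besides the shell and the picture viewer there is one more tool, called after "Request:" as a command line: name --argument value ..., lists and objects as JSON in quotes. step_arm: Moves the arm, as the interface text tells. Its arguments: {"type":"object","properties":{"targets":{"type":"array"},"squeeze":{"type":"number"}},"required":["targets"]}

```bash
mkdir -p pics; ls; python3 - <<'E'
from plant import robot
import cv2,pickle
s=robot.read_state(); print(s)
for n in ("top","side"):
    c=robot.read_camera(n); cv2.imwrite(f"pics/{n}0.png",c["frame"]); pickle.dump(c,open(f"{n}0.pkl","wb"))
    print(n,{k:c[k] for k in c if k!="frame"})
E
```

```text
pics
{'t': 0.0, 'q': array([ 1.06959042e+00,  1.31152559e-01,  1.48927235e+00,  1.78409363e-05,
        1.52298467e+00, -8.53875675e-02]), 'dq': array([ 0.00102899,  0.00128369, -0.00093524,  0.00025139,  0.00076473,
        0.0002764 ]), 'joint_torque': array([-1.33625304e-03, -5.59807956e+01, -4.91774976e+01,  7.68404268e-02,
        3.45488254e-02, -1.13068886e-04]), 'tool_pos': array([0.24207112, 0.54841379, 0.23159636]), 'orientation': array([-6.48359573e-01, -3.07340519e+00,  2.72359090e-03]), 'force': array([-0.43090961, -0.39178776, -0.44458729]), 'wrist_torque': array([-0.04023861,  0.01619166, -0.02501373]), 'opening': 0.0927343533488287}
top {'fx': 409.8569507958192, 'fy': 409.8569507958192, 'cx': 257.29614228370235, 'cy': 190.80541976006248, 'k1': -0.055615957435371725, 'R': array([[ 0.02060645, -0.99970767, -0.0126472 ],
       [-0.9858735 , -0.01821494, -0.16649821],
       [ 0.16621917,  0.01589948, -0.98596064]]), 't': array([-0.01306238,  0.54151053,  1.12938439])}
side {'fx': 493.52438956462083, 'fy': 493.52438956462083, 'cx': 260.9911680927255, 'cy': 194.97611009870357, 'k1': -0.12672482399546411, 'R': array([[-0.9955078 , -0.09436124, -0.00775724],
       [-0.04226247,  0.51619071, -0.85543032],
       [ 0.08472368, -0.85125972, -0.51785981]]), 't': array([0.51920359, 0.11259072, 1.5479153 ])}
```

View pics/top0.png

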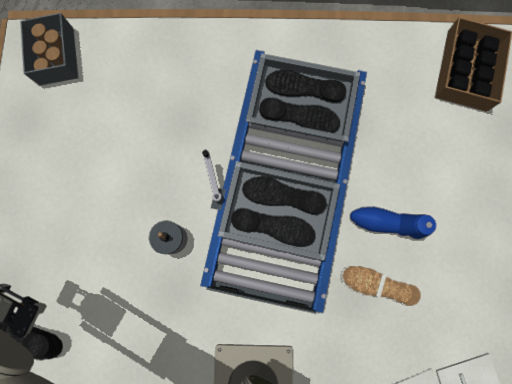

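View pics/side0.png

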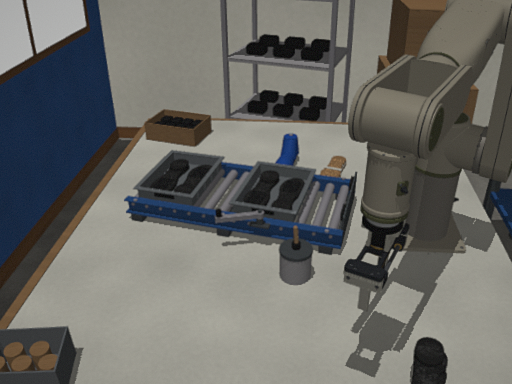

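The top view shows the track tilted, with the front tray at about (275,212), the next tray at about (303,97), and the keeper pivot at about (216,197) with its knob at about (206,153). The glue pot is at (168,238). I'll measure the rails, tray rim and keeper next.

```bash
cat > h.py <<'E'
import numpy as np, cv2, pickle
def und(c,uv):
    uv=np.atleast_2d(np.asarray(uv,float)); d=(uv-[c["cx"],c["cy"]])/[c["fx"],c["fy"]]
    u=d.copy()
    for _ in range(20): u=d/(1+c["k1"]*(u**2).sum(1,keepdims=True))
    return u
def toplane(c,uv,z):
    u=und(c,uv); D=np.c_[u,np.ones(len(u))]@c["R"]; C=-c["R"].T@c["t"]
    return C+D*((z-C[2])/D[:,2])[:,None]
def proj(c,X):
    X=np.atleast_2d(X); P=X@c["R"].T+c["t"]; s=P[:,:2]/P[:,2:]
    s=s*(1+c["k1"]*(s**2).sum(1,keepdims=True)); return s*[c["fx"],c["fy"]]+[c["cx"],c["cy"]]
E
python3 - <<'E'
from h import *
c=pickle.load(open("top0.pkl","rb")); f=c["frame"]
hsv=cv2.cvtColor(f,cv2.COLOR_BGR2HSV)
m=cv2.inRange(hsv,(100,120,40),(125,255,255))
n,l,st,ce=cv2.connectedComponentsWithStats(m)
for i in range(1,n):
    if st[i,4]>40: print(i,st[i],ce[i])
cv2.imwrite("pics/blue0.png",m)
cv2.imwrite("pics/crop0.png",cv2.resize(f[40:320,140:380],None,fx=2.1*1,fy=2.1,interpolation=cv2.INTER_CUBIC))
E
```

```text
1 [ 201   51   63  236 1631] [229.70938075 177.84855917]
2 [ 312   71   54  241 1879] [338.03352847 202.42362959]
3 [ 351  207   85   32 1661] [392.82962071 221.86634557]
```

View pics/crop0.png

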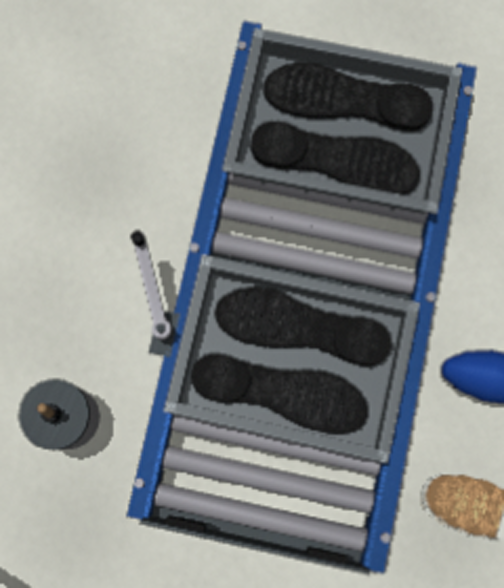

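View pics/blue0.png

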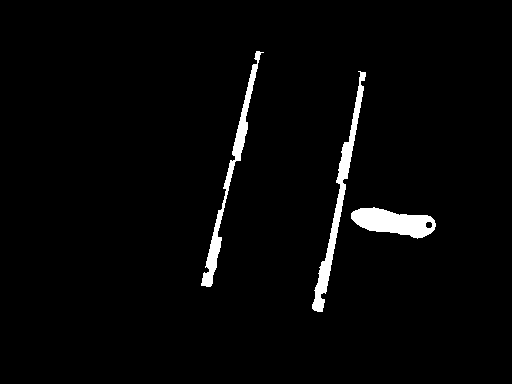

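```bash
python3 - <<'E'
from h import *
c=pickle.load(open("top0.pkl","rb")); f=c["frame"]
print("cam",-c["R"].T@c["t"])
hsv=cv2.cvtColor(f,cv2.COLOR_BGR2HSV)
m=cv2.inRange(hsv,(100,120,40),(125,255,255))
n,l,st,ce=cv2.connectedComponentsWithStats(m)
L=[];Rr=[]
for r in range(60,280):
    x=np.where(l[r]==1)[0]
    if len(x): L.append((x.min()-.5,r))
for r in range(80,305):
    x=np.where(l[r]==2)[0]
    if len(x): Rr.append((x.max()+.5,r))
def fit(P):
    for _ in range(4):
        vx,vy,x0,y0=cv2.fitLine(P[:,:2].astype(np.float32),cv2.DIST_HUBER,0,.01,.01).ravel()
        if vx<0: vx,vy=-vx,-vy
        d=(P[:,0]-x0)*-vy+(P[:,1]-y0)*vx
        P=P[abs(d)<.004]
    return np.array([x0,y0]),np.array([vx,vy]),d.std()
a=fit(toplane(c,L,.075));b=fit(toplane(c,Rr,.075))
for q in(a,b): print(q[0],np.degrees(np.arctan2(q[1][1],q[1][0])),q[2])
yaw=np.mean([np.arctan2(q[1][1],q[1][0]) for q in (a,b)]); ey=np.array([-np.sin(yaw),np.cos(yaw)]);ex=np.array([np.cos(yaw),np.sin(yaw)])
print("width",(a[0]@ey-b[0]@ey),"yaw",yaw)
# ends: corners of tops
for comp in(1,2):
    ys,xs=np.where(l==comp); X=toplane(c,np.c_[xs,ys],.075)[:,:2]@ex
    print(comp,np.percentile(X,[0,.5,99.5,100]))
g=cv2.resize(f[155:265,195:345],None,fx=5,fy=5,interpolation=cv2.INTER_CUBIC);cv2.imwrite("pics/z1.png",g)
g=cv2.resize(f[235:320,195:345],None,fx=5,fy=5,interpolation=cv2.INTER_CUBIC);cv2.imwrite("pics/z2.png",g)
E
```

```text
cam [ 0.34640471 -0.0211516   1.2035239 ]
[0.60943526 0.08011387] -11.097795 0.0008488372241833287
[ 0.54140884 -0.24714494] -11.099293 0.0008075740969604681
width 0.33423316 yaw -0.19370614
1 [0.24279682 0.24518314 0.93838938 0.94166125]
2 [0.24258577 0.24541372 0.93838476 0.94181008]
```

View pics/z1.png

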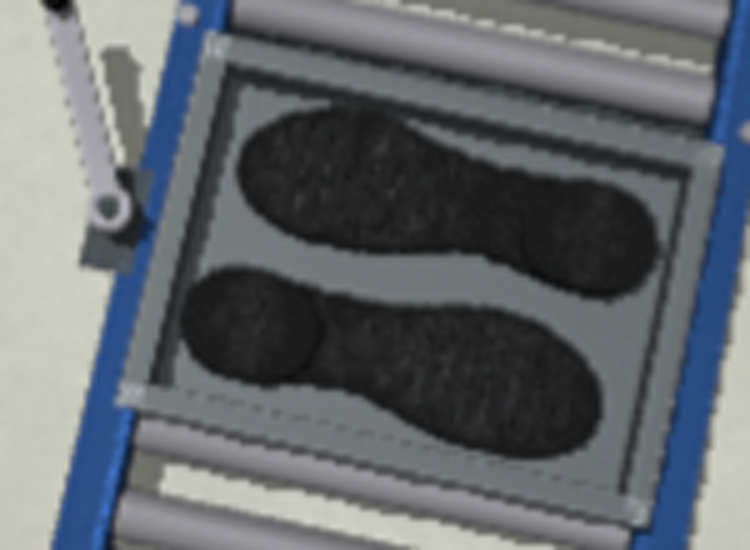

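View pics/z2.png

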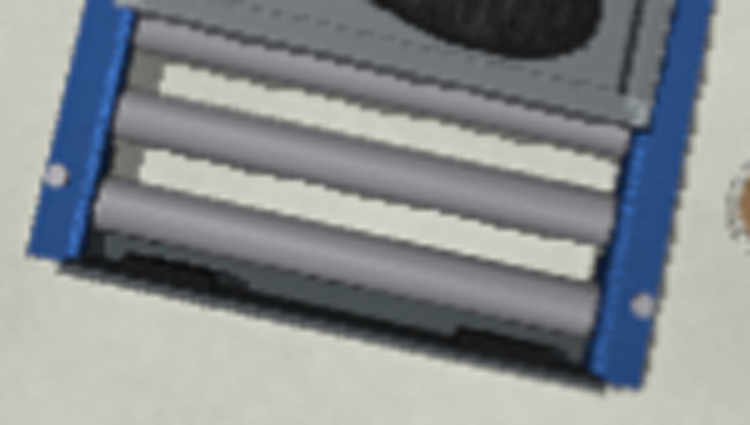

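```bash
python3 - <<'E'
from h import *
c=pickle.load(open("top0.pkl","rb")); s=pickle.load(open("side0.pkl","rb")); f=c["frame"]
yaw=-.1937; ey=np.array([-np.sin(yaw),np.cos(yaw)]);ex=np.array([np.cos(yaw),np.sin(yaw)])
lat=(np.array([0.60943526,0.08011387])@ey+np.array([0.54140884,-0.24714494])@ey)/2
O=ex*.4747+ey*lat; print("O",O)
T=lambda X:np.c_[(X[:,:2]-O)@ex,(X[:,:2]-O)@ey]*1000
z1=lambda p:(np.array(p)+.5)/5-.5+[195,155]
k=toplane(c,z1([(208,35),(722,148),(645,525),(118,400)]),.111)
print("rim",T(k).round(1))
print("pivot",T(toplane(c,z1([(108,208)]),.114)).round(1))
kn=(np.array([(138,238)])+.5)/2.1-.5+[140,40]
kk=T(toplane(c,kn,.138)); print("knob",kk, kk-[8,175],np.arctan2(-(kk-[8,175])[0,1],(kk-[8,175])[0,0]))
nr=(np.array([(227,170),(438,210)])+.5)/2.1-.5+[140,40]
print("next rim",T(toplane(c,nr,.111)).round(1))
g=cv2.resize(s["frame"][140:270,120:370],None,fx=3,fy=3,interpolation=cv2.INTER_CUBIC)
tr=lambda x,y,z:np.r_[O+ex*x/1000+ey*y/1000,z/1000]
for q in [(-235,169,75),(470,169,75),(-235,-169,75),(8,175,114),(-220,0,120)]:
    u=(proj(s,tr(*q))[0]-[120,140]+.5)*3; cv2.circle(g,tuple(int(v) for v in u),3,(0,255,255),1)
cv2.imwrite("pics/s1.png",g)
print("pot",T(toplane(c,[(168,237)],.095)))
E
```

```text
O [ 0.47136815 -0.06310438]
rim [[ 113.8  143.6]
 [ 111.  -142.8]
 [ -96.  -139.8]
 [ -90.8  146.5]]
pivot [[  8.4 174.9]]
knob [[113.38848347 226.58672872]] [[105.38848347  51.58672872]] -0.45520523130935525
next rim [[ 234.9  137.9]
 [ 239.5 -145.6]]
pot [[-125.66733278  280.08305462]]
```

View pics/s1.png

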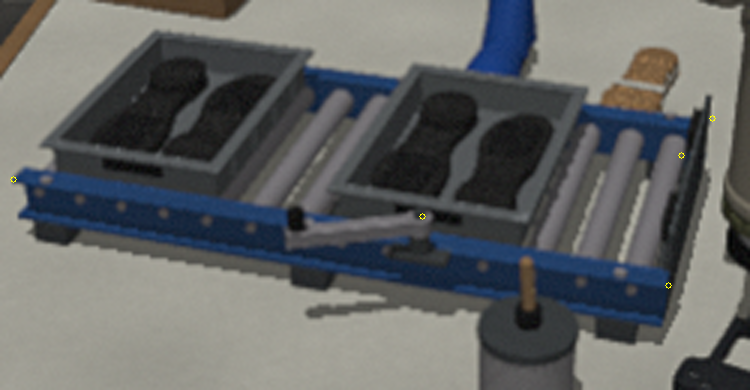

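The side view agrees with the track pose: the projected rail corners, end stop and pivot all fall on their image features. The tray origin is at about x=+9 mm, so it has about 124 mm to go, and the keeper is at about -0.455 rad. Next I'll work out the move.

```bash
cat >> h.py <<'E'
from scipy.spatial.transform import Rotation as Ro
yaw=-.1937; ey=np.array([-np.sin(yaw),np.cos(yaw)]);ex=np.array([np.cos(yaw),np.sin(yaw)]);O=np.array([0.47137,-0.06310])
def W(x,y,z): return np.r_[O+ex*x/1000+ey*y/1000,z/1000]
def TT(p): return np.r_[(p[:2]-O)@ex,(p[:2]-O)@ey,p[2]]*1000
def where():
    from plant import robot
    s=robot.read_state(); R=Ro.from_rotvec(s["orientation"]).as_matrix()
    print("t",s["t"],"track",TT(s["tool_pos"]).round(1),"F(track)",np.round([s["force"][:2]@ex,s["force"][:2]@ey,s["force"][2]],1),"open",round(s["opening"],4),"q",s["q"].round(2))
    v=R[:2,0]; print("tool x yaw rel track",round(np.arctan2(v@ey,v@ex),3),"tilt",R[:,2].round(3))
    return s,R
def go(x,y,z,yawrel,s,R):
    "tool-axes shift (mm) after first turning to make tool x at yawrel in track"
    Rt=Ro.from_euler('z',yaw+yawrel).as_matrix()@np.diag([1,-1,-1])
    rv=Ro.from_matrix(R.T@Rt).as_rotvec()
    d=W(x,y,z)-s["tool_pos"]
    print("turn",rv.round(3),"shift after turn",(Rt.T@d*1000).round(1))
E
python3 - <<'E'
from h import *
s,R=where()
for yr in (0,np.pi): go(145,0,200,yr,s,R)
E
```

```text
t 0.1 track [-342.7  556.   231.7] F(track) [-0.2  0.5  1. ] open 0.093 q [ 1.07  0.13  1.49 -0.    1.52 -0.09]
tool x yaw rel track 2.92 tilt [-0.001 -0.001 -1.   ]
turn [-0.00e+00  2.00e-03  2.92e+00] shift after turn [487.7 556.   31.7]
turn [-0.002 -0.    -0.222] shift after turn [-487.7 -556.    31.7]
```

Request:
step_arm --targets '[{"az": -0.111,"tz": -5,"grip": 90},{"az": -0.111,"tz": -5,"grip": 90},{"tx": -15,"ty": -17,"grip": 90},{"tx": -25,"ty": -29,"grip": 90},{"tx": -28,"ty": -32,"grip": 90},{"tx": -28,"ty": -32,"grip": 90},{"tx": -28,"ty": -32,"grip": 90},{"tx": -28,"ty": -32,"grip": 90},{"tx": -28,"ty": -32,"grip": 90},{"tx": -28,"ty": -32,"grip": 90},{"tx": -28,"ty": -32,"grip": 90},{"tx": -28,"ty": -32,"grip": 90},{"tx": -28,"ty": -32,"grip": 90},{"tx": -28,"ty": -32,"grip": 90},{"tx": -28,"ty": -32,"grip": 90},{"tx": -28,"ty": -32,"grip": 90},{"tx": -28,"ty": -32,"grip": 90},{"tx": -28,"ty": -32,"grip": 90},{"tx": -28,"ty": -32,"grip": 90},{"tx": -28,"ty": -30,"grip": 90}]'

```text
schema error: expected keys tx, ty, tz, ax, ay, az, grip
```

```bash
python3 - <<'E'
from h import *
s,R=where(); go(145,0,100,np.pi,s,R)
E
```

```text
t 0.1 track [-342.7  556.   231.7] F(track) [-0.2  0.5  1. ] open 0.093 q [ 1.07  0.13  1.49 -0.    1.52 -0.09]
tool x yaw rel track 2.92 tilt [-0.001 -0.001 -1.   ]
turn [-0.002 -0.    -0.222] shift after turn [-487.7 -556.   131.7]
```

Request:
step_arm --targets '[{"tx": 0,"ty": 0,"tz": -5,"ax": 0,"ay": 0,"az": -0.111,"grip": 90},{"tx": 0,"ty": 0,"tz": -5,"ax": 0,"ay": 0,"az": -0.111,"grip": 90},{"tx": -20,"ty": -22,"tz": 0,"ax": 0,"ay": 0,"az": 0,"grip": 90},{"tx": -28,"ty": -32,"tz": 0,"ax": 0,"ay": 0,"az": 0,"grip": 90},{"tx": -28,"ty": -32,"tz": 0,"ax": 0,"ay": 0,"az": 0,"grip": 90},{"tx": -28,"ty": -32,"tz": 0,"ax": 0,"ay": 0,"az": 0,"grip": 90},{"tx": -28,"ty": -32,"tz": 0,"ax": 0,"ay": 0,"az": 0,"grip": 90},{"tx": -28,"ty": -32,"tz": 0,"ax": 0,"ay": 0,"az": 0,"grip": 90},{"tx": -28,"ty": -32,"tz": 0,"ax": 0,"ay": 0,"az": 0,"grip": 90},{"tx": -28,"ty": -32,"tz": 0,"ax": 0,"ay": 0,"az": 0,"grip": 90},{"tx": -28,"ty": -32,"tz": 0,"ax": 0,"ay": 0,"az": 0,"grip": 90},{"tx": -28,"ty": -32,"tz": 0,"ax": 0,"ay": 0,"az": 0,"grip": 90},{"tx": -28,"ty": -32,"tz": 0,"ax": 0,"ay": 0,"az": 0,"grip": 90},{"tx": -28,"ty": -32,"tz": 0,"ax": 0,"ay": 0,"az": 0,"grip": 90},{"tx": -28,"ty": -32,"tz": 0,"ax": 0,"ay": 0,"az": 0,"grip": 90},{"tx": -28,"ty": -32,"tz": 0,"ax": 0,"ay": 0,"az": 0,"grip": 90},{"tx": -28,"ty": -32,"tz": 0,"ax": 0,"ay": 0,"az": 0,"grip": 90},{"tx": -28,"ty": -32,"tz": 0,"ax": 0,"ay": 0,"az": 0,"grip": 90},{"tx": -20,"ty": -22,"tz": 0,"ax": 0,"ay": 0,"az": 0,"grip": 90},{"tx": 0,"ty": 0,"tz": 0,"ax": 0,"ay": 0,"az": 0,"grip": 90}]'

```text
t: 2.1
tool_pos: [0.5935, -0.0573, 0.2415]
orientation: [-0.31, -3.125, 0.001]
force: [-0.2, 1.0, 0.5]
opening: 0.0602
```

```bash
python3 - <<'E'
from h import *
s,R=where(); go(145,0,100,np.pi,s,R)
E
```

```text
t 2.1 track [118.7  29.1 241.5] F(track) [-0.4  0.9  0.5] open 0.0602 q [-0.18  0.12  1.49 -0.    1.54 -1.55]
tool x yaw rel track 3.138 tilt [-0.001 -0.001 -1.   ]
turn [-0.001 -0.001 -0.004] shift after turn [-26.3 -29.1 141.5]
```

Request:
step_arm --targets '[{"tx": -13,"ty": -15,"tz": 0,"ax": 0,"ay": 0,"az": 0,"grip": 90},{"tx": -13,"ty": -14,"tz": 0,"ax": 0,"ay": 0,"az": 0,"grip": 90},{"tx": 0,"ty": 0,"tz": 25,"ax": 0,"ay": 0,"az": 0,"grip": 90},{"tx": 0,"ty": 0,"tz": 30,"ax": 0,"ay": 0,"az": 0,"grip": 90},{"tx": 0,"ty": 0,"tz": 25,"ax": 0,"ay": 0,"az": 0,"grip": 90},{"tx": 0,"ty": 0,"tz": 0,"ax": 0,"ay": 0,"az": 0,"grip": 90}]'

```text
t: 2.7
tool_pos: [0.6094, -0.0858, 0.1576]
orientation: [-0.302, -3.118, -0.002]
force: [-0.9, -0.3, -0.3]
opening: 0.0602
```

```bash
python3 - <<'E'
from h import *
from plant import robot
s,R=where(); go(145,0,98,np.pi,s,R)
a=robot.read_camera("side")["frame"];b=robot.read_camera("top")["frame"]
cv2.imwrite("pics/s2.png",cv2.resize(a[60:260,120:390],None,fx=2.8,fy=2.8,interpolation=cv2.INTER_CUBIC))
cv2.imwrite("pics/t2.png",cv2.resize(b[130:300,180:380],None,fx=3,fy=3,interpolation=cv2.INTER_CUBIC))
E
```

```text
t 2.7 track [139.8   4.3 157.6] F(track) [-0.8 -0.5 -0.3] open 0.0602 q [-0.22  0.22  1.52  0.    1.4  -1.6 ]
tool x yaw rel track -3.141 tilt [-0.008  0.002 -1.   ]
turn [ 0.    -0.009  0.   ] shift after turn [-5.2 -4.3 59.6]
```

View pics/s2.png

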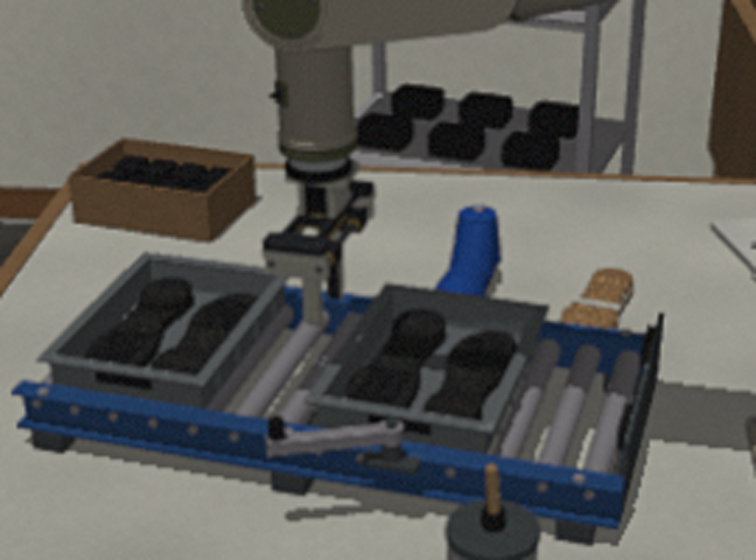

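View pics/t2.png

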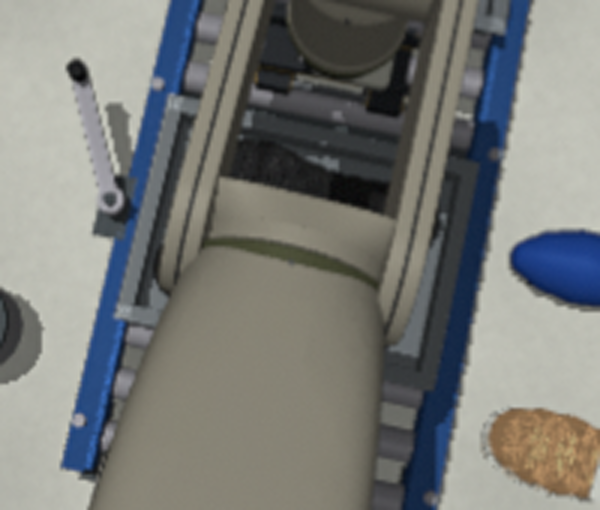

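The side view shows the fingers (about (315,300)) over the clear rollers between the two trays, so I'll descend there.

Request:
step_arm --targets '[{"tx": -2,"ty": -2,"tz": 18,"ax": 0,"ay": 0,"az": 0,"grip": 90},{"tx": -1,"ty": -1,"tz": 20,"ax": 0,"ay": 0,"az": 0,"grip": 90},{"tx": 0,"ty": 0,"tz": 16,"ax": 0,"ay": 0,"az": 0,"grip": 90},{"tx": 0,"ty": 0,"tz": 8,"ax": 0,"ay": 0,"az": 0,"grip": 90},{"tx": 0,"ty": 0,"tz": 0,"ax": 0,"ay": 0,"az": 0,"grip": 90},{"tx": 0,"ty": 0,"tz": 0,"ax": 0,"ay": 0,"az": 0,"grip": 90}]'

```text
t: 3.4
tool_pos: [0.6156, -0.0908, 0.1016]
orientation: [0.304, 3.126, -0.0]
force: [1.0, -0.4, 0.7]
opening: 0.0604
```

```bash
python3 - <<'E'
from h import *
from plant import robot
s,R=where(); go(125,0,95,np.pi,s,R)
a=robot.read_camera("side")["frame"]
cv2.imwrite("pics/s3.png",cv2.resize(a[130:230,170:340],None,fx=4.5,fy=4.5,interpolation=cv2.INTER_CUBIC))
E
```

```text
t 3.4 track [146.9   0.5 101.6] F(track) [ 1.  -0.2  0.7] open 0.0604 q [-0.23  0.28  1.56  0.    1.3  -1.61]
tool x yaw rel track -3.142 tilt [ 0.001 -0.    -1.   ]
turn [-0.     0.001  0.   ] shift after turn [21.9 -0.5  6.6]
```

View pics/s3.png

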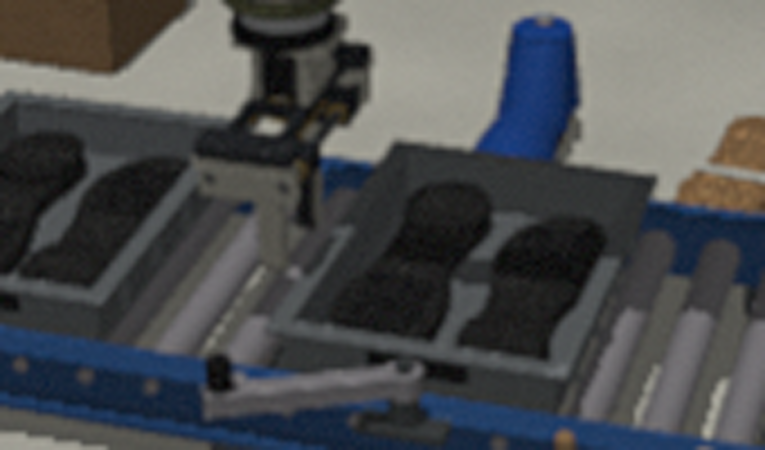

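Request:
step_arm --targets '[{"tx": 5,"ty": 0,"tz": 2,"ax": 0,"ay": 0,"az": 0,"grip": 90},{"tx": 6,"ty": 0,"tz": 2,"ax": 0,"ay": 0,"az": 0,"grip": 90},{"tx": 4,"ty": 0,"tz": 0,"ax": 0,"ay": 0,"az": 0,"grip": 90},{"tx": 3,"ty": 0,"tz": 0,"ax": 0,"ay": 0,"az": 0,"grip": 90},{"tx": 2,"ty": 0,"tz": 0,"ax": 0,"ay": 0,"az": 0,"grip": 90},{"tx": 2,"ty": 0,"tz": 0,"ax": 0,"ay": 0,"az": 0,"grip": 90},{"tx": 2,"ty": 0,"tz": 0,"ax": 0,"ay": 0,"az": 0,"grip": 90},{"tx": 2,"ty": 0,"tz": 0,"ax": 0,"ay": 0,"az": 0,"grip": 90},{"tx": 2,"ty": 0,"tz": 0,"ax": 0,"ay": 0,"az": 0,"grip": 90},{"tx": 2,"ty": 0,"tz": 0,"ax": 0,"ay": 0,"az": 0,"grip": 90},{"tx": 2,"ty": 0,"tz": 0,"ax": 0,"ay": 0,"az": 0,"grip": 90},{"tx": 2,"ty": 0,"tz": 0,"ax": 0,"ay": 0,"az": 0,"grip": 90}]'

```text
t: 4.65
tool_pos: [0.5817, -0.0844, 0.0968]
orientation: [0.304, 3.127, -0.0]
force: [0.6, -0.3, 1.2]
opening: 0.0602
```

```bash
python3 - <<'E'
from h import *
from plant import robot
s,R=where(); go(-2,0,98,np.pi,s,R)
a=robot.read_camera("side")["frame"]
cv2.imwrite("pics/s4.png",cv2.resize(a[130:230,170:340],None,fx=4.5,fy=4.5,interpolation=cv2.INTER_CUBIC))
E
```

```text
t 4.65 track [112.3   0.4  96.8] F(track) [ 0.7 -0.2  1.2] open 0.0602 q [-0.23  0.2   1.66 -0.    1.28 -1.61]
tool x yaw rel track 3.141 tilt [ 0. -0. -1.]
turn [-0.  0. -0.] shift after turn [114.3  -0.4  -1.2]
```

View pics/s4.png

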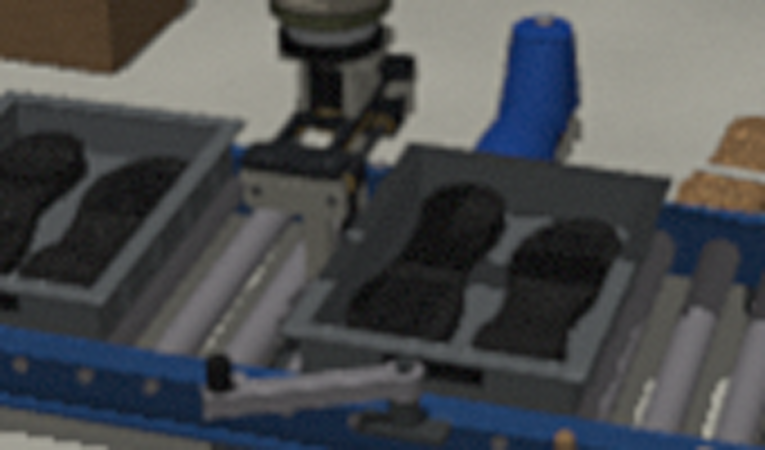

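The tray moves with the fingers and its near-left corner has shifted in the image. I'll keep drawing it gently.

Request:
step_arm --targets '[{"tx": 2,"ty": 0,"tz": 0,"ax": 0,"ay": 0,"az": 0,"grip": 90},{"tx": 3,"ty": 0,"tz": 0,"ax": 0,"ay": 0,"az": 0,"grip": 90},{"tx": 4,"ty": 0,"tz": 0,"ax": 0,"ay": 0,"az": 0,"grip": 90},{"tx": 4,"ty": 0,"tz": 0,"ax": 0,"ay": 0,"az": 0,"grip": 90},{"tx": 4,"ty": 0,"tz": 0,"ax": 0,"ay": 0,"az": 0,"grip": 90},{"tx": 4,"ty": 0,"tz": 0,"ax": 0,"ay": 0,"az": 0,"grip": 90},{"tx": 4,"ty": 0,"tz": 0,"ax": 0,"ay": 0,"az": 0,"grip": 90},{"tx": 4,"ty": 0,"tz": 0,"ax": 0,"ay": 0,"az": 0,"grip": 90},{"tx": 4,"ty": 0,"tz": 0,"ax": 0,"ay": 0,"az": 0,"grip": 90},{"tx": 4,"ty": 0,"tz": 0,"ax": 0,"ay": 0,"az": 0,"grip": 90},{"tx": 4,"ty": 0,"tz": 0,"ax": 0,"ay": 0,"az": 0,"grip": 90},{"tx": 4,"ty": 0,"tz": 0,"ax": 0,"ay": 0,"az": 0,"grip": 90},{"tx": 4,"ty": 0,"tz": 0,"ax": 0,"ay": 0,"az": 0,"grip": 90},{"tx": 4,"ty": 0,"tz": 0,"ax": 0,"ay": 0,"az": 0,"grip": 90},{"tx": 4,"ty": 0,"tz": 0,"ax": 0,"ay": 0,"az": 0,"grip": 90},{"tx": 4,"ty": 0,"tz": 0,"ax": 0,"ay": 0,"az": 0,"grip": 90},{"tx": 4,"ty": 0,"tz": 0,"ax": 0,"ay": 0,"az": 0,"grip": 90},{"tx": 4,"ty": 0,"tz": 0,"ax": 0,"ay": 0,"az": 0,"grip": 90},{"tx": 4,"ty": 0,"tz": 0,"ax": 0,"ay": 0,"az": 0,"grip": 90},{"tx": 4,"ty": 0,"tz": 0,"ax": 0,"ay": 0,"az": 0,"grip": 90}]'

```text
t: 6.7
tool_pos: [0.5059, -0.0694, 0.0966]
orientation: [0.304, 3.127, -0.0]
force: [1.8, 0.5, -0.9]
opening: 0.06
```

```bash
python3 - <<'E'
from h import *
from plant import robot
s,R=where(); go(-2,0,98,np.pi,s,R)
a=robot.read_camera("side")["frame"]
cv2.imwrite("pics/s5.png",cv2.resize(a[130:260,190:370],None,fx=4.2,fy=4.2,interpolation=cv2.INTER_CUBIC))
E
```

```text
t 6.7 track [35.1  0.4 96.6] F(track) [ 1.6  0.9 -0.9] open 0.06 q [-0.24 -0.    1.88 -0.    1.26 -1.61]
tool x yaw rel track 3.141 tilt [ 0. -0. -1.]
turn [-0.  0. -0.] shift after turn [37.1 -0.4 -1.4]
```

View pics/s5.png

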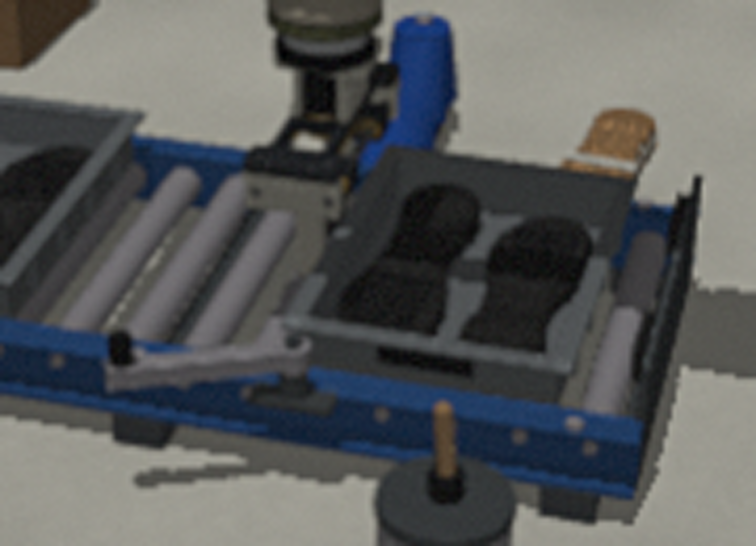

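Request:
step_arm --targets '[{"tx": 3,"ty": 0,"tz": 0,"ax": 0,"ay": 0,"az": 0,"grip": 90},{"tx": 4,"ty": 0,"tz": 0,"ax": 0,"ay": 0,"az": 0,"grip": 90},{"tx": 4,"ty": 0,"tz": 0,"ax": 0,"ay": 0,"az": 0,"grip": 90},{"tx": 4,"ty": 0,"tz": 0,"ax": 0,"ay": 0,"az": 0,"grip": 90},{"tx": 3,"ty": 0,"tz": 0,"ax": 0,"ay": 0,"az": 0,"grip": 90},{"tx": 2,"ty": 0,"tz": 0,"ax": 0,"ay": 0,"az": 0,"grip": 90},{"tx": 2,"ty": 0,"tz": 0,"ax": 0,"ay": 0,"az": 0,"grip": 90},{"tx": 2,"ty": 0,"tz": 0,"ax": 0,"ay": 0,"az": 0,"grip": 90},{"tx": 2,"ty": 0,"tz": 0,"ax": 0,"ay": 0,"az": 0,"grip": 90},{"tx": 2,"ty": 0,"tz": 0,"ax": 0,"ay": 0,"az": 0,"grip": 90},{"tx": 2,"ty": 0,"tz": 0,"ax": 0,"ay": 0,"az": 0,"grip": 90}]'

```text
t: 7.85
tool_pos: [0.4766, -0.0637, 0.0966]
orientation: [0.304, 3.127, -0.0]
force: [1.6, -0.1, -1.7]
opening: 0.0599
```

```bash
python3 - <<'E'
from h import *
from plant import robot
s,R=where(); go(-2,0,98,np.pi,s,R)
a=robot.read_camera("side")["frame"]
cv2.imwrite("pics/s6.png",cv2.resize(a[130:260,190:370],None,fx=4.2,fy=4.2,interpolation=cv2.INTER_CUBIC))
E
```

```text
t 7.85 track [ 5.3  0.4 96.6] F(track) [ 1.5  0.2 -1.7] open 0.0599 q [-0.24 -0.08  1.96 -0.    1.26 -1.62]
tool x yaw rel track 3.141 tilt [ 0. -0. -1.]
turn [-0.  0. -0.] shift after turn [ 7.3 -0.4 -1.4]
```

View pics/s6.png

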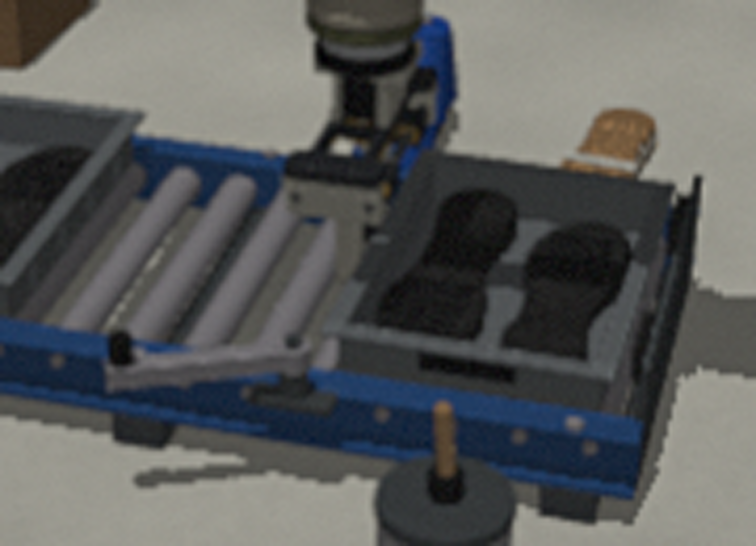

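Nearly home, and the near rim is a few mm from the stop. I'll continue in 1 mm rows and watch the force.

Request:
step_arm --targets '[{"tx": 2,"ty": 0,"tz": 0,"ax": 0,"ay": 0,"az": 0,"grip": 90},{"tx": 1,"ty": 0,"tz": 0,"ax": 0,"ay": 0,"az": 0,"grip": 90},{"tx": 1,"ty": 0,"tz": 0,"ax": 0,"ay": 0,"az": 0,"grip": 90},{"tx": 1,"ty": 0,"tz": 0,"ax": 0,"ay": 0,"az": 0,"grip": 90},{"tx": 1,"ty": 0,"tz": 0,"ax": 0,"ay": 0,"az": 0,"grip": 90}]'

```text
t: 8.4
tool_pos: [0.472, -0.0622, 0.097]
orientation: [0.304, 3.124, 0.001]
force: [8.8, 2.5, -3.3]
opening: 0.0601
```

```bash
python3 -c "
from h import *
where()"
```

```text
t 8.4 track [ 0.4  1.  97. ] F(track) [ 8.2  4.2 -3.3] open 0.0601 q [-0.24 -0.1   1.98  0.    1.26 -1.62]
tool x yaw rel track 3.141 tilt [ 0.003  0.001 -1.   ]
```

The force rose to 8 N, so the rim is on the bumpers. I'll hold briefly, ease back, rise, then look.

Request:
step_arm --targets '[{"tx": 0,"ty": 0,"tz": 0,"ax": 0,"ay": 0,"az": 0,"grip": 90},{"tx": 0,"ty": 0,"tz": 0,"ax": 0,"ay": 0,"az": 0,"grip": 90},{"tx": 0,"ty": 0,"tz": 0,"ax": 0,"ay": 0,"az": 0,"grip": 90},{"tx": 0,"ty": 0,"tz": 0,"ax": 0,"ay": 0,"az": 0,"grip": 90},{"tx": -2,"ty": 0,"tz": 0,"ax": 0,"ay": 0,"az": 0,"grip": 90},{"tx": -3,"ty": 0,"tz": 0,"ax": 0,"ay": 0,"az": 0,"grip": 90},{"tx": -10,"ty": 0,"tz": 0,"ax": 0,"ay": 0,"az": 0,"grip": 90},{"tx": -15,"ty": 0,"tz": 0,"ax": 0,"ay": 0,"az": 0,"grip": 90},{"tx": 0,"ty": 0,"tz": -20,"ax": 0,"ay": 0,"az": 0,"grip": 150},{"tx": 0,"ty": 0,"tz": -40,"ax": 0,"ay": 0,"az": 0,"grip": 150},{"tx": 0,"ty": 0,"tz": -40,"ax": 0,"ay": 0,"az": 0,"grip": 150},{"tx": 0,"ty": 0,"tz": 0,"ax": 0,"ay": 0,"az": 0,"grip": 150}]'

```text
t: 9.6
tool_pos: [0.5042, -0.0694, 0.2033]
orientation: [0.303, 3.117, -0.002]
force: [1.3, -0.5, -0.0]
opening: 0.0387
```

```bash
python3 - <<'E'
from h import *
from plant import robot
s,R=where()
a=robot.read_camera("side")["frame"];b=robot.read_camera("top")["frame"]
cv2.imwrite("pics/s7.png",cv2.resize(a[130:260,190:370],None,fx=4.2,fy=4.2,interpolation=cv2.INTER_CUBIC))
cv2.imwrite("pics/t7.png",cv2.resize(b[130:320,180:380],None,fx=3,fy=3,interpolation=cv2.INTER_CUBIC))
E
```

```text
t 9.6 track [3.340e+01 2.000e-01 2.033e+02] F(track) [ 1.4 -0.2 -0. ] open 0.0387 q [-0.24 -0.11  1.79 -0.    1.46 -1.61]
tool x yaw rel track 3.141 tilt [ 0.01  -0.002 -1.   ]
```

View pics/s7.png

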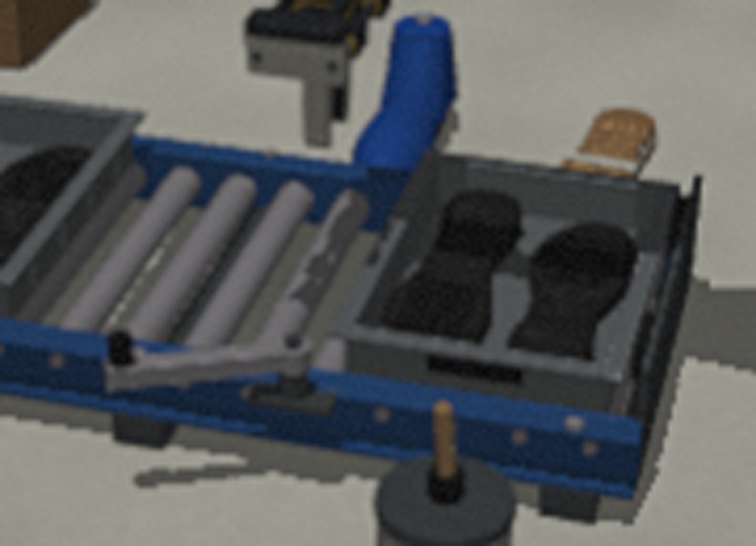

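View pics/t7.png

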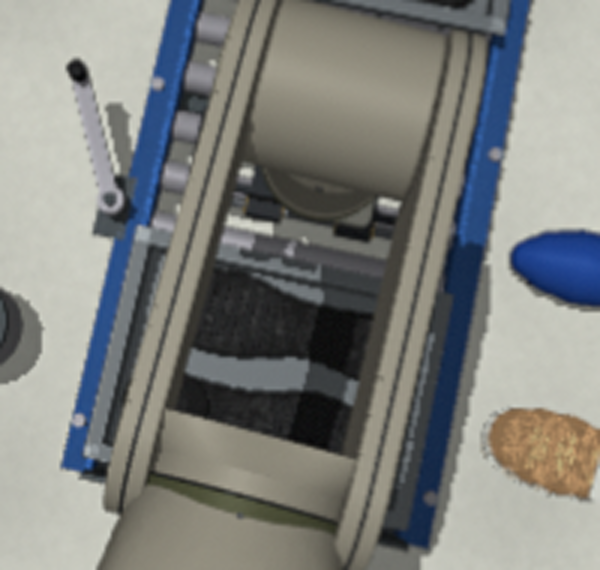

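```bash
python3 - <<'E'
from h import *
from plant import robot
from scipy.optimize import least_squares
c={n:robot.read_camera(n) for n in("top","side")}
t=lambda p:(np.array(p)+.5)/3-.5+[180,130]
print("rim far-left, near-left",TT(toplane(c["top"],[t((140,228))],.111)[0]).round(1),TT(toplane(c["top"],[t((88,452))],.111)[0]).round(1))
X0=W(8+105,175+52,126); px={}
for n in c:
    u=proj(c[n],X0)[0]; x,y=int(u[0]),int(u[1]); w=c[n]["frame"][y-12:y+13,x-12:x+13].max(2)
    m=(w<60).astype(np.uint8); k,l,st,ce=cv2.connectedComponentsWithStats(m)
    print(n,u.round(1),[(st[i].tolist(),(ce[i]+[x-12,y-12]).round(1).tolist()) for i in range(1,k) if st[i,4]>5])
    i=1+np.argmax([st[i,4] for i in range(1,k)]); px[n]=ce[i]+[x-12,y-12]
r=least_squares(lambda X:np.r_[[proj(c[n],X)[0]-px[n] for n in c]].ravel(),X0)
k=TT(r.x); print("knob",k.round(1),"res",r.fun.round(1),"theta",np.arctan2(-(k[1]-175),k[0]-8),np.hypot(k[1]-175,k[0]-8))
th=np.arctan2(-(k[1]-175),k[0]-8)
s,R=where(); go(8+120*np.cos(th),175-120*np.sin(th),200,np.pi-th,s,R)
for a in (th,.5,1,1.6): print(a,W(8+120*np.cos(a),175-120*np.sin(a),134).round(3))
E
```

```text
rim far-left, near-left [-10.5 142.7 111. ] [-212.4  143.   111. ]
top [205.9 154.3] [([10, 8, 6, 7, 30], [205.6, 153.4])]
side [220.  212.2] [([22, 7, 3, 5, 10], [230.4, 209.3]), ([9, 9, 6, 9, 45], [218.3, 212.7]), ([0, 15, 25, 10, 96], [215.4, 220.9])]
knob [123.7 234.4  97.9] res [-0.  -0.7  0.7  0.2] theta -0.4743990733136115 130.10877414381844
t 9.8 track [ 28.9   0.4 195.3] F(track) [-0.9 -0.2  0.2] open 0.0384 q [-0.24 -0.11  1.8  -0.    1.45 -1.61]
tool x yaw rel track 3.141 tilt [-0.002  0.    -1.   ]
turn [ 0.001 -0.002 -0.475] shift after turn [-181.2  164.9   -4.7]
-0.4743990733136115 [0.628 0.14  0.134]
0.5 [0.605 0.03  0.134]
1 [ 0.557 -0.004  0.134]
1.6 [ 0.486 -0.01   0.134]
```

The tray is home, with its far rim measured at -10.5 mm. The largest dark blob in the side view was a shadow, so I'm using the top view for the knob: about (115,228) in track mm, θ about -0.46. Next I'll turn and move over the knob.

Request:
step_arm --targets '[{"tx": 0,"ty": 0,"tz": -5,"ax": 0,"ay": 0,"az": -0.115,"grip": 150},{"tx": 0,"ty": 0,"tz": 0,"ax": 0,"ay": 0,"az": -0.115,"grip": 150},{"tx": 0,"ty": 0,"tz": 0,"ax": 0,"ay": 0,"az": -0.115,"grip": 150},{"tx": 0,"ty": 0,"tz": 0,"ax": 0,"ay": 0,"az": -0.115,"grip": 150},{"tx": -20,"ty": 19,"tz": 0,"ax": 0,"ay": 0,"az": 0,"grip": 150},{"tx": -26,"ty": 24,"tz": 0,"ax": 0,"ay": 0,"az": 0,"grip": 150},{"tx": -26,"ty": 24,"tz": 0,"ax": 0,"ay": 0,"az": 0,"grip": 150},{"tx": -26,"ty": 24,"tz": 0,"ax": 0,"ay": 0,"az": 0,"grip": 150},{"tx": -26,"ty": 24,"tz": 0,"ax": 0,"ay": 0,"az": 0,"grip": 150},{"tx": -26,"ty": 24,"tz": 0,"ax": 0,"ay": 0,"az": 0,"grip": 150},{"tx": -18,"ty": 17,"tz": 0,"ax": 0,"ay": 0,"az": 0,"grip": 150},{"tx": -11,"ty": 10,"tz": 0,"ax": 0,"ay": 0,"az": 0,"grip": 150},{"tx": 0,"ty": 0,"tz": 0,"ax": 0,"ay": 0,"az": 0,"grip": 150},{"tx": 0,"ty": 0,"tz": 0,"ax": 0,"ay": 0,"az": 0,"grip": 150}]'

```text
t: 11.2
tool_pos: [0.6283, 0.1385, 0.1997]
orientation: [0.417, -3.11, 0.001]
force: [-0.6, -0.6, -0.3]
opening: 0.0383
```

```bash
python3 - <<'E'
from h import *
from plant import robot
s,R=where(); go(115.5,228.3,136,np.pi+.46,s,R)
a=robot.read_camera("side")["frame"];b=robot.read_camera("top")["frame"]
cv2.imwrite("pics/s8.png",cv2.resize(a[130:260,150:330],None,fx=4.2,fy=4.2,interpolation=cv2.INTER_CUBIC))
cv2.imwrite("pics/t8.png",cv2.resize(b[110:250,160:320],None,fx=4,fy=4,interpolation=cv2.INTER_CUBIC))
E
```

```text
t 11.2 track [115.2 228.1 199.7] F(track) [-0.5 -0.7 -0.3] open 0.0383 q [ 0.14  0.27  1.4  -0.    1.48 -1.7 ]
tool x yaw rel track -2.681 tilt [-0.003 -0.001 -1.   ]
turn [ 0.    -0.003  0.   ] shift after turn [-0.3  0.1 63.7]
```

View pics/s8.png

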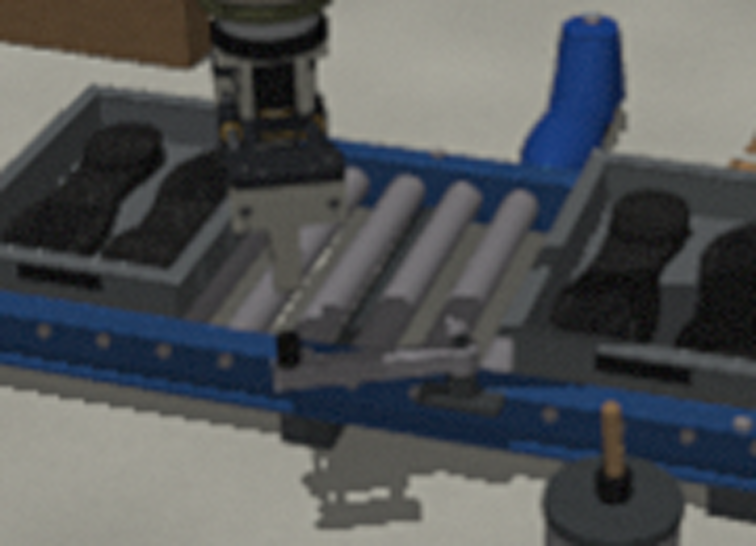

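View pics/t8.png

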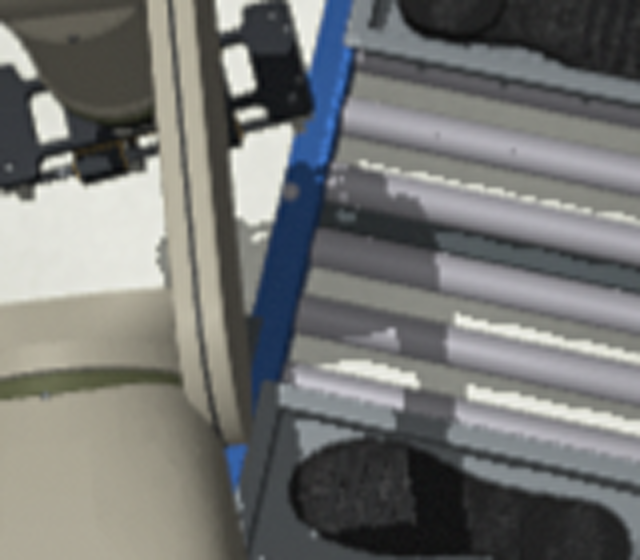

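Request:
step_arm --targets '[{"tx": 0,"ty": 0,"tz": 15,"ax": 0,"ay": 0,"az": 0,"grip": 150},{"tx": 0,"ty": 0,"tz": 20,"ax": 0,"ay": 0,"az": 0,"grip": 150},{"tx": 0,"ty": 0,"tz": 10,"ax": 0,"ay": 0,"az": 0,"grip": 150},{"tx": 0,"ty": 0,"tz": 8,"ax": 0,"ay": 0,"az": 0,"grip": 150},{"tx": 0,"ty": 0,"tz": 8,"ax": 0,"ay": 0,"az": 0,"grip": 150},{"tx": 0,"ty": 0,"tz": 4,"ax": 0,"ay": 0,"az": 0,"grip": 150},{"tx": 0,"ty": 0,"tz": 0,"ax": 0,"ay": 0,"az": 0,"grip": 150},{"tx": 0,"ty": 0,"tz": 0,"ax": 0,"ay": 0,"az": 0,"grip": 150}]'

```text
t: 12.1
tool_pos: [0.6296, 0.139, 0.1372]
orientation: [-0.417, 3.113, -0.0]
force: [0.5, 0.1, 0.7]
opening: 0.0382
```

```bash
python3 - <<'E'
from h import *
from plant import robot
s,R=where(); go(115.5,228.3,134,np.pi+.46,s,R)
a=robot.read_camera("side")["frame"]
cv2.imwrite("pics/s9.png",cv2.resize(a[160:240,160:270],None,fx=7,fy=7,interpolation=cv2.INTER_CUBIC))
E
```

```text
t 12.1 track [116.4 228.8 137.2] F(track) [0.4 0.2 0.7] open 0.0382 q [ 0.14  0.31  1.46 -0.    1.37 -1.7 ]
tool x yaw rel track -2.682 tilt [ 0.001  0.    -1.   ]
turn [-0.     0.001 -0.   ] shift after turn [1.  0.  3.2]
```

View pics/s9.png

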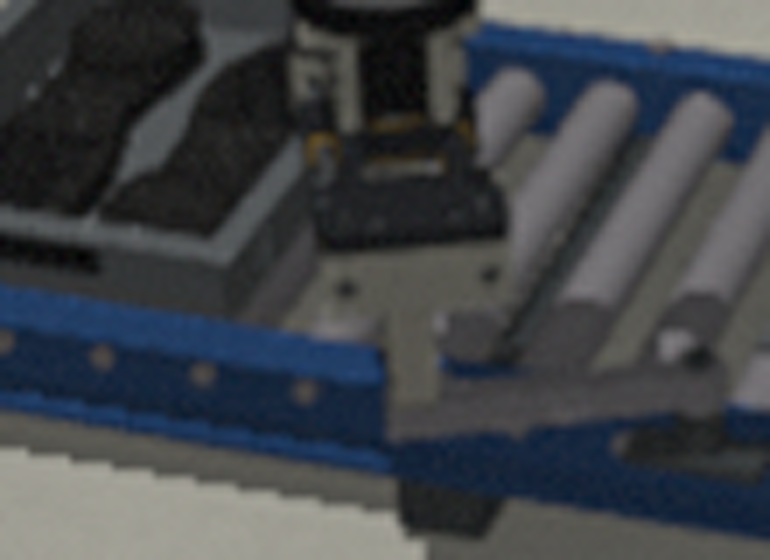

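The near finger covers the knob, with the knob between the jaws and no contact force. I'll narrow the jaws and follow the arc clockwise.

Request:
step_arm --targets '[{"tx": 0,"ty": 0,"tz": 2,"ax": 0,"ay": 0,"az": 0,"grip": 183},{"tx": 0,"ty": 0,"tz": 0,"ax": 0,"ay": 0,"az": 0,"grip": 183},{"tx": 0,"ty": 0,"tz": 0,"ax": 0,"ay": 0,"az": 0,"grip": 183},{"tx": 0.05,"ty": -3,"tz": 0,"ax": 0,"ay": 0,"az": 0.025,"grip": 183},{"tx": 0.15,"ty": -6,"tz": 0,"ax": 0,"ay": 0,"az": 0.05,"grip": 183},{"tx": 0.34,"ty": -9,"tz": 0,"ax": 0,"ay": 0,"az": 0.075,"grip": 183},{"tx": 0.34,"ty": -9,"tz": 0,"ax": 0,"ay": 0,"az": 0.075,"grip": 183},{"tx": 0.34,"ty": -9,"tz": 0,"ax": 0,"ay": 0,"az": 0.075,"grip": 183},{"tx": 0.15,"ty": -6,"tz": 0,"ax": 0,"ay": 0,"az": 0.05,"grip": 183},{"tx": 0,"ty": 0,"tz": 0,"ax": 0,"ay": 0,"az": 0,"grip": 183},{"tx": 0,"ty": 0,"tz": 0,"ax": 0,"ay": 0,"az": 0,"grip": 183}]'

```text
t: 13.25
tool_pos: [0.6332, 0.0971, 0.1347]
orientation: [0.131, 3.139, 0.0]
force: [0.4, -0.2, -1.0]
opening: 0.026
```

```bash
cat >>h.py <<'E'
def arc():
    s,R=where(); p=TT(s["tool_pos"]); th=np.arctan2(175-p[1],p[0]-8); v=R[:2,0]
    print("arc th",round(th,3),"r",round(np.hypot(p[0]-8,p[1]-175),1),"hand th",round((np.pi-np.arctan2(v@ey,v@ex)+np.pi)%(2*np.pi)-np.pi,3))
E
python3 - <<'E'
from h import *
from plant import robot
arc()
a=robot.read_camera("side")["frame"]
cv2.imwrite("pics/s10.png",cv2.resize(a[160:240,160:270],None,fx=7,fy=7,interpolation=cv2.INTER_CUBIC))
E
```

```text
t 13.25 track [127.9 188.4 134.7] F(track) [ 0.4 -0.1 -1. ] open 0.026 q [ 0.07  0.3   1.48  0.    1.37 -1.42]
tool x yaw rel track -3.031 tilt [ 0.  0. -1.]
arc th -0.111 r 120.7 hand th -0.11
```

View pics/s10.png

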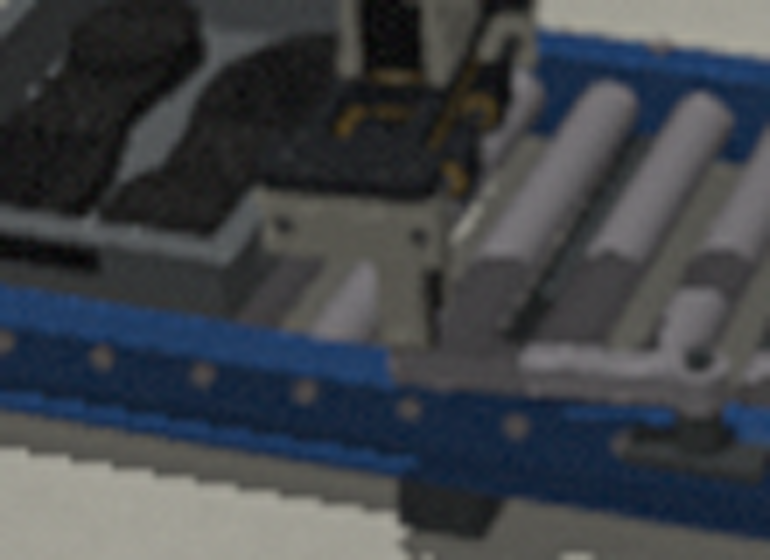

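The bar has turned with the fingers and now lies nearly along the rail, so I'll continue.

Request:
step_arm --targets '[{"tx": 0.15,"ty": -6,"tz": 0,"ax": 0,"ay": 0,"az": 0.05,"grip": 183},{"tx": 0.34,"ty": -9,"tz": 0,"ax": 0,"ay": 0,"az": 0.075,"grip": 183},{"tx": 0.34,"ty": -9,"tz": 0,"ax": 0,"ay": 0,"az": 0.075,"grip": 183},{"tx": 0.34,"ty": -9,"tz": 0,"ax": 0,"ay": 0,"az": 0.075,"grip": 183},{"tx": 0.34,"ty": -9,"tz": 0,"ax": 0,"ay": 0,"az": 0.075,"grip": 183},{"tx": 0.34,"ty": -9,"tz": 0,"ax": 0,"ay": 0,"az": 0.075,"grip": 183},{"tx": 0.34,"ty": -9,"tz": 0,"ax": 0,"ay": 0,"az": 0.075,"grip": 183},{"tx": 0.34,"ty": -9,"tz": 0,"ax": 0,"ay": 0,"az": 0.075,"grip": 183},{"tx": 0.34,"ty": -9,"tz": 0,"ax": 0,"ay": 0,"az": 0.075,"grip": 183},{"tx": 0.34,"ty": -9,"tz": 0,"ax": 0,"ay": 0,"az": 0.075,"grip": 183},{"tx": 0.34,"ty": -9,"tz": 0,"ax": 0,"ay": 0,"az": 0.075,"grip": 183},{"tx": 0.34,"ty": -9,"tz": 0,"ax": 0,"ay": 0,"az": 0.075,"grip": 183},{"tx": 0.34,"ty": -9,"tz": 0,"ax": 0,"ay": 0,"az": 0.075,"grip": 183},{"tx": 0.34,"ty": -9,"tz": 0,"ax": 0,"ay": 0,"az": 0.075,"grip": 183},{"tx": 0.34,"ty": -9,"tz": 0,"ax": 0,"ay": 0,"az": 0.075,"grip": 183},{"tx": 0.34,"ty": -9,"tz": 0,"ax": 0,"ay": 0,"az": 0.075,"grip": 183},{"tx": 0.34,"ty": -9,"tz": 0,"ax": 0,"ay": 0,"az": 0.075,"grip": 183},{"tx": 0.34,"ty": -9,"tz": 0,"ax": 0,"ay": 0,"az": 0.075,"grip": 183},{"tx": 0.34,"ty": -9,"tz": 0,"ax": 0,"ay": 0,"az": 0.075,"grip": 183},{"tx": 0.15,"ty": -6,"tz": 0,"ax": 0,"ay": 0,"az": 0.05,"grip": 183}]'

```text
t: 15.3
tool_pos: [0.5177, -0.0125, 0.1349]
orientation: [2.182, 2.26, 0.001]
force: [1.4, 0.1, -0.2]
opening: 0.0261
```

```bash
python3 - <<'E'
from h import *
from plant import robot
arc()
a=robot.read_camera("side")["frame"]
cv2.imwrite("pics/s11.png",cv2.resize(a[150:250,210:350],None,fx=5.5,fy=5.5,interpolation=cv2.INTER_CUBIC))
E
```

```text
t 15.3 track [ 35.7  58.5 134.9] F(track) [ 1.4  0.4 -0.2] open 0.0261 q [-0.12 -0.02  1.83 -0.    1.34 -0.16]
tool x yaw rel track 1.8 tilt [ 0.001 -0.    -1.   ]
arc th 1.337 r 119.7 hand th 1.342
```

View pics/s11.png

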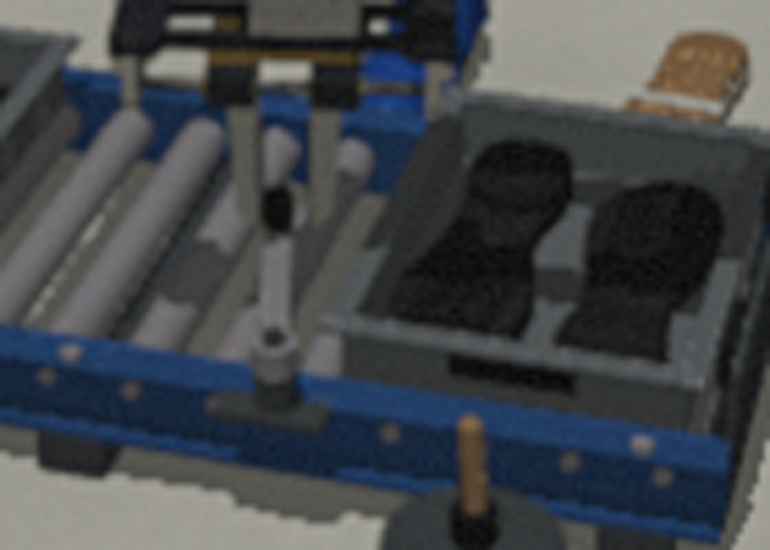

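Request:
step_arm --targets '[{"tx": 0.15,"ty": -6,"tz": 0,"ax": 0,"ay": 0,"az": 0.05,"grip": 183},{"tx": 0.15,"ty": -6,"tz": 0,"ax": 0,"ay": 0,"az": 0.05,"grip": 183},{"tx": 0.15,"ty": -6,"tz": 0,"ax": 0,"ay": 0,"az": 0.05,"grip": 183},{"tx": 0.1,"ty": -4,"tz": 0,"ax": 0,"ay": 0,"az": 0.033,"grip": 183},{"tx": 0,"ty": -2,"tz": 0,"ax": 0,"ay": 0,"az": 0.017,"grip": 183},{"tx": 0,"ty": -2,"tz": 0,"ax": 0,"ay": 0,"az": 0.017,"grip": 183},{"tx": 0,"ty": -2,"tz": 0,"ax": 0,"ay": 0,"az": 0.017,"grip": 183},{"tx": 0,"ty": -2,"tz": 0,"ax": 0,"ay": 0,"az": 0,"grip": 183},{"tx": 0,"ty": 0,"tz": 0,"ax": 0,"ay": 0,"az": 0,"grip": 183}]'

```text
t: 16.25
tool_pos: [0.4878, -0.0101, 0.1346]
orientation: [-2.428, -1.993, 0.0]
force: [0.2, -0.2, -0.0]
opening: 0.0264
```

```bash
python3 - <<'E'
from h import *
arc()
E
```

```text
t 16.25 track [  5.9  55.2 134.6] F(track) [ 0.2 -0.2 -0. ] open 0.0264 q [-0.13 -0.11  1.91 -0.    1.34  0.07]
tool x yaw rel track 1.568 tilt [-0. -0. -1.]
arc th 1.588 r 119.8 hand th 1.574
```

Request:
step_arm --targets '[{"tx": 0,"ty": -1,"tz": 0,"ax": 0,"ay": 0,"az": 0,"grip": 183},{"tx": 0,"ty": -1,"tz": 0,"ax": 0,"ay": 0,"az": 0,"grip": 183},{"tx": 0,"ty": -1,"tz": 0,"ax": 0,"ay": 0,"az": 0,"grip": 183},{"tx": 0,"ty": -1,"tz": 0,"ax": 0,"ay": 0,"az": 0,"grip": 183},{"tx": 0,"ty": 0,"tz": 0,"ax": 0,"ay": 0,"az": 0,"grip": 183}]'

```text
t: 16.75
tool_pos: [0.4857, -0.0097, 0.1348]
orientation: [2.427, 1.99, 0.004]
force: [10.9, -2.0, -7.3]
opening: 0.0266
```

```bash
python3 - <<'E'
from h import *
arc()
E
```

```text
t 16.75 track [  3.8  55.1 134.8] F(track) [11.1  0.2 -7.3] open 0.0266 q [-0.13 -0.12  1.92 -0.    1.34  0.07]
tool x yaw rel track 1.567 tilt [ 0.004 -0.001 -1.   ]
arc th 1.606 r 120.0 hand th 1.574
```

The force rose to 11 N, so the keeper is on its stop. I'll centre the jaws, open, lift and retreat.

Request:
step_arm --targets '[{"tx": 0,"ty": 2,"tz": 0,"ax": 0,"ay": 0,"az": 0,"grip": 183},{"tx": 0,"ty": 2,"tz": 0,"ax": 0,"ay": 0,"az": 0,"grip": 160},{"tx": 0,"ty": 1,"tz": 0,"ax": 0,"ay": 0,"az": 0,"grip": 150},{"tx": 0,"ty": 0,"tz": 0,"ax": 0,"ay": 0,"az": 0,"grip": 150},{"tx": 0,"ty": 0,"tz": -8,"ax": 0,"ay": 0,"az": 0,"grip": 150},{"tx": 0,"ty": 0,"tz": -12,"ax": 0,"ay": 0,"az": 0,"grip": 150},{"tx": 0,"ty": 0,"tz": -25,"ax": 0,"ay": 0,"az": 0,"grip": 150},{"tx": 0,"ty": 0,"tz": -40,"ax": 0,"ay": 0,"az": 0,"grip": 150},{"tx": 0,"ty": 0,"tz": -30,"ax": 0,"ay": 0,"az": 0,"grip": 150},{"tx": -30,"ty": 0,"tz": 0,"ax": 0,"ay": 0,"az": 0,"grip": 150},{"tx": -40,"ty": 0,"tz": 0,"ax": 0,"ay": 0,"az": 0,"grip": 150},{"tx": -40,"ty": 0,"tz": 0,"ax": 0,"ay": 0,"az": 0,"grip": 150},{"tx": -40,"ty": 0,"tz": 0,"ax": 0,"ay": 0,"az": 0,"grip": 150},{"tx": -40,"ty": 0,"tz": 0,"ax": 0,"ay": 0,"az": 0,"grip": 150},{"tx": -40,"ty": 0,"tz": 0,"ax": 0,"ay": 0,"az": 0,"grip": 150},{"tx": -30,"ty": 0,"tz": 0,"ax": 0,"ay": 0,"az": 0,"grip": 150},{"tx": 0,"ty": 0,"tz": 0,"ax": 0,"ay": 0,"az": 0,"grip": 150},{"tx": 0,"ty": 0,"tz": 0,"ax": 0,"ay": 0,"az": 0,"grip": 150}]'

```text
t: 18.55
tool_pos: [0.4381, -0.2656, 0.2505]
orientation: [2.43, 1.99, 0.001]
force: [0.5, 0.8, -0.1]
opening: 0.0385
```

```bash
python3 - <<'E'
from h import *
from plant import robot
where()
a=robot.read_camera("side");b=robot.read_camera("top")
pickle.dump((a,b),open("end.pkl","wb"))
cv2.imwrite("pics/s12.png",cv2.resize(a["frame"][130:260,190:370],None,fx=4.2,fy=4.2,interpolation=cv2.INTER_CUBIC))
cv2.imwrite("pics/t12.png",cv2.resize(b["frame"][130:320,180:380],None,fx=3,fy=3,interpolation=cv2.INTER_CUBIC))
E
```

```text
t 18.55 track [   6.3 -205.1  250.5] F(track) [ 0.3  0.9 -0.1] open 0.0385 q [-0.65 -0.12  1.7   0.    1.55 -0.45]
tool x yaw rel track 1.566 tilt [ 0.001 -0.    -1.   ]
```

View pics/s12.png

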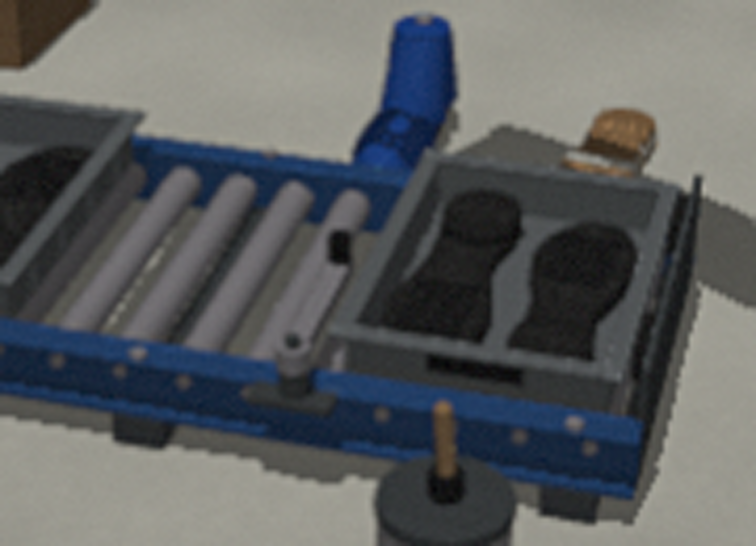

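View pics/t12.png

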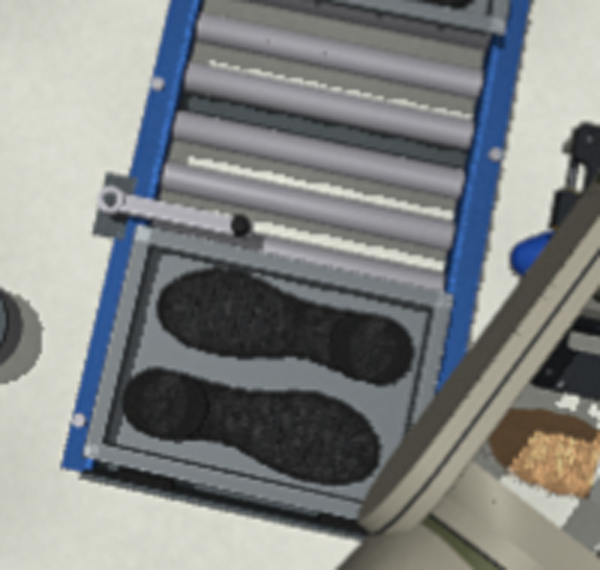

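```bash
python3 - <<'E'
from h import *
from plant import robot
a,b=pickle.load(open("end.pkl","rb"))
t=lambda p:(np.array([p])+.5)/3-.5+[180,130]
for n,p,z in [("far-left",(139,228),.111),("far-right",(450,296),.111),("near-left",(86,454),.111),("pivot",(111,198),.114),("knob",(241,224),.138)]:
    q=TT(toplane(b,t(p),z)[0]); print(n,q.round(1))
print("theta",np.arctan2(175-q[1],q[0]-8))
s=robot.read_state(); print(s["force"].round(1),abs(s["dq"]).max())
E
```

```text
far-left [-10.7 143.6 111. ]
far-right [ -11.8 -140.1  111. ]
near-left [-214.5  144.3  111. ]
pivot [ 10.1 174.  114. ]
knob [  8.6  54.  138. ]
theta 1.5657974101197785
[-0.2 -0.2 -0.7] 0.01434343640770443
```

The tray is home, with its far rim at about -11 mm. The keeper reads 1.57 rad, both soles are in the tray and the arm is clear, so I'm handing in.

```bash
python3 -c "
from plant import robot
print(robot.close_job())"
```

```text
the job is handed in; nothing more can be done
None
```

I drew the front tray home on the rollers and swung the keeper fully across behind it. The job was handed in at about 18.6 s, and no verdict was reported.

- **Tray:** I hooked open fingertips behind the far lip and drew the tray about 124 mm at 40 mm/s or less. I stopped when the force rose to about 8 N on the bumpers. Its far rim now measures about -11 mm in track x, where home is -10 mm.
- **Keeper:** I straddled the knob with the jaws and followed its arc until the force rose to about 11 N on the stop. The last picture puts it at about 1.57 rad.
- **Last checks:** Both soles lie flat in the tray and the arm is clear, reading under 1 N. The next tray, last, glue pot and insoles look unmoved where visible, but I checked these only by eye. The arm partly hid the last and insoles in the last top view.
- **Disagreement:** One attempt to locate the knob from both views failed because it picked a shadow in the side view. I used the top view instead, and the hand met no resistance lowering over the knob.

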